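Read a culture dish from below with the tilting mirror

TASK

Set up the reading stand for a count: lay the steel-rimmed grid glass flat on the stage, centred over its round opening, then stand the small culture dish right way up and centred on the glass; set both down, do not drop them. Then take the mirror under the stage by its tilt bar and raise it until the camera on the column sees the mark at the grid's centre, from below, in the middle of the mirror; its hinge is slack and it falls back if let go, so finish with the bar in the gripper, holding the mirror still at that angle. Do not shift the camera or anything else on the bench.

Things in the scene. Friction and masses are not known exactly. Their poses are not given: they have to be found in the camera images.
- grid_disc: the grid glass: round glass disc with an etched square grid and a dot at its centre (the mark), in a flush steel rim; 64 mm diameter, 8 mm thick, about 70 g; lies flat on the bench. Origin: centre of its underside; z up.
- dish: the small culture dish: closed clear dish with agar, lid and base act as one piece; 60 mm diameter, 15 mm high, about 30 g; stands on the bench, lid up. Origin: centre of its underside; z up.
- stand: the reading stand, fixed to the bench. Origin at bench level under the centre of the stage's opening; x from the mirror towards the camera column, y to the side where the tilt bar sticks out, z up. Base plate 10 mm thick: x -100 to 300, y -65 to 65 mm. Stage: white plate 6 mm thick, top 180 mm up, x -95 to 75, y -65 to 65 mm, on four posts near its corners (their caps rise 2 mm above it).
- opening (a point): centre of the round opening (50 mm diameter) in the stage, on the stage's flat top face, 180 mm above the bench. Axes as the stand's.
- mirror_mid (a point): middle of the mirror's reflecting face (100 by 98 mm), in the plane of the face, 55 mm from the hinge axis. The axes are the mirror's: z is the face's normal, y runs along the hinge. The hinge axis is parallel to the stand's y, at x 40, z 34 mm of the stand, in the plane of the face, along its edge nearest the camera column.
- tilt_bar (a point): grip point of the tilt bar: the middle of an aluminium sleeve, 14 mm diameter, 60 mm long, parallel to the hinge axis and 110 mm from it, in the plane of the mirror's face at its edge away from the camera; at y 140 mm of the stand, 75 mm clear of the stage, only bench below. 34 mm above the bench when the mirror is down. Round: it may turn between the fingers as it is raised.
- mirror (a joint): tilt of the mirror in rad: 0 = lying on its rests, face up (as at the start), up to 1.25 as the bar is raised and the face turns to the camera. At t the face's normal leans t from vertical towards the camera, and the bar is at x = 40 - 110 cos t, z = 34 + 110 sin t mm of the stand. The hinge hardly rubs: let go, the mirror (about 300 g) falls back; 2 N at the bar hold it.
- lens (a point): front centre of the lens of the small camera clamped to the column: at x 225, y 0, z 85 to 205 mm of the stand, looking at the mirror, all of which it sees. It sees the grid's mark (at the opening's centre) in the middle of the mirror when the lines from the mirror's middle to the lens and to the mark make equal angles with the face's normal.
- camera (a joint): height of the camera on its column, in m above its lowest place: lens height = 85 mm + this (0 to 0.12); it is clamped and stays.
- big_dish: bystander: large closed culture dish, 90 mm diameter, 16 mm high. Origin: centre of its underside.
- wipes: bystander: upright canister of wipes, 82 mm diameter, 193 mm high. Origin: centre of its underside.
- bottle: bystander: upright capped bottle, 72 mm diameter, 160 mm high. Origin: centre of its underside.
- pen: bystander: marker pen lying flat, 130 mm long, 13 mm thick. Origin: under its middle, x along the pen.
Mind the look-alikes: they are no part of the job. Leave any black or turquoise look-alike of the dish alone. Of the things that look like the grid_disc, take the one that is farthest to the robot's right at the start.

How it is judged:
On the way, in this order (a step that is already met when the one before it is completed fails the run):
1. the grid glass lies flat on the stage, centred over the opening, let go (horizontal distance between grid_disc and opening below 0.005 m and z of grid_disc in the frame of opening between -0.003 and 0.003 m and angle between grid_disc's own z axis and vertical below 0.06 rad and linear speed of grid_disc below 0.02 m/s and contact force between grid_disc and the fingers below 0.05 N), for 0.2 s.
2. the small dish stands centred on the grid glass, let go (all of step 1 and horizontal distance between dish and grid_disc below 0.005 m and z of dish in the frame of grid_disc between 0.005 and 0.011 m and angle between dish's own z axis and vertical below 0.06 rad and linear speed of dish below 0.02 m/s and contact force between dish and the fingers below 0.05 N), for 0.2 s.
At the end, for the whole second after the job is handed in: Grid glass flat on the stage, within 5 mm of the opening's centre; dish lid up on it, within 5 mm of its centre; fingers hold the mirror (0.5 N or more) within 50 mm of its grip point, still, within 0.05 rad of the angle at which the lens sees the mark in the mirror's middle (horizontal distance between grid_disc and opening below 0.005 m and z of grid_disc in the frame of opening between -0.003 and 0.003 m and angle between each of grid_disc, dish's own z axis and vertical below 0.06 rad and horizontal distance between dish and grid_disc below 0.005 m and z of dish in the frame of grid_disc between 0.005 and 0.011 m and linear speed of each of grid_disc, dish below 0.02 m/s and ((value of joint camera between -0.01 and 0.0152 m and value of joint mirror between 0.6758 and 0.806 rad) or (value of joint camera between 0.0148 and 0.0302 m and value of joint mirror between 0.646 and 0.7758 rad) or (value of joint camera between 0.0298 and 0.0452 m and value of joint mirror between 0.6171 and 0.746 rad) or (value of joint camera between 0.0448 and 0.0602 m and value of joint mirror between 0.5893 and 0.7171 rad) or (value of joint camera between 0.0598 and 0.0752 m and value of joint mirror between 0.5625 and 0.6893 rad) or (value of joint camera between 0.0748 and 0.0902 m and value of joint mirror between 0.5371 and 0.6625 rad) or (value of joint camera between 0.0898 and 0.1052 m and value of joint mirror between 0.513 and 0.6371 rad) or (value of joint camera between 0.1048 and 0.13 m and value of joint mirror between 0.4902 and 0.613 rad)) and contact force between mirror and the fingers above 0.5 N and distance between the grasp point and tilt_bar below 0.05 m and velocity of joint mirror between -0.05 and 0.05 rad/s); the arm keeps its last pose, push and grip.
It fails at once if the grid glass or the dish was dropped: loose in the air more than 15 mm above where it belongs ((height (world z) of grid_disc above 0.195 m and contact force between grid_disc and anything else below 0.02 N) or (height (world z) of dish above 0.203 m and contact force between dish and anything else below 0.02 N)).
It fails at once if the camera was shifted on its column by more than 5 mm (distance of lens from where it was at the start of the episode above 0.005 m).
It fails at once if a bystander was shifted by more than 15 mm (distance of any of big_dish, wipes, bottle, pen from where it was at the start of the episode above 0.015 m).
It also fails if it takes over 72 s, if anything falls off the work surface, if the arm or the gripper's body presses on something with over 40 N, if the wrist force passes 120 N, or if a joint passes its speed limit or range.

ROBOT

A 7-joint arm with a two-finger parallel gripper is mounted at the origin on the work surface. World frame = base frame: x ahead of the robot, y to its left, z up, the work surface at z = 0. Lengths are in m, angles in rad, forces in N, time in s.
With the tool pointing down it reaches from about 0.4 to 0.9 m from the base axis. Payload 5.5 kg.
Tool frame: the origin (TCP) lies at the centre of the arm's flange, where the gripper is bolted on; the fingertips stand 178 mm ahead of it and the grasp point (between the pads) lies 159 mm ahead of it; z points along the fingers, y is the line along which they close (so a half turn about z gives the same grasp; the last joint's range is limited). The gripper opens to 92 mm and grips with 3 to 60 N. Pads are 19 mm wide; open, the fingers measure 130 mm over their backs; the gripper's body (75 mm by 190 mm) begins 47 mm behind the grasp point.
Start: joints at [-0.983, 0.501, -0.427, 1.55, 0.221, 1.138, -0.21], TCP at [0.207, 0.616, 0.405] pointing down, gripper open.
Joint ranges: [-2.88, 2.88], [-0.31, 2.03], [-1.54, 1.56], [0.2, 2.42], [-1.41, 4.55], [0.19, 2.02], [-2.57, 2.57]. Speed limits (rad/s): [2.57, 2.57, 3.14, 3.14, 3.14, 3.14, 3.14].

INTERFACE

Orientations are given as [roll, pitch, yaw] about the fixed x, y, z axes, in that order (R = Rz(yaw) Ry(pitch) Rx(roll)).
In Python, from plant import r gives the robot as it stands.
- The arm moves only by the shell command python3 -m creep 'ROWS' [OPENING] [FORCE]. ROWS is JSON, a list of rows, each an object of numbers: "tx", "ty", "tz": the shift along the tool's x, y, z in units of 25 mm (1.0 is 25 mm); "turn": the turn about the tool's z in rad. In form: [{"tx": .., "ty": .., "tz": .., "turn": ..}, ...]. A call has 1 to 20 rows; each row is the pose to reach, as a shift and turn from the pose commanded when the call began, along the tool's axes at that moment; what a row does not reach only later rows make up. A row lasts 1/12 s, in which the tool goes at most 41.7 mm and 7.16 degrees, less where a joint would pass 70% of its speed; a pose out of reach is approached as far as the arm can. A call with a gripper value outside its range is refused whole. OPENING is the closure, from 0 (fully open) to 1 (shut), set as the call begins (- or left out, the last holds). The fingers move at their own pace and stop on an object; FORCE is the grip in N (left out, the last holds). Time passes only in rows, so rows that repeat a pose let the fingers close. It gives the time, the measured TCP pose, the force, the opening and the grip force at its end, in the units of the state.
- r.get_state(): the state, without advancing time (a new reading comes with each control period).
- r.grab_frame(name): name is "side" or "top"; returns the picture (400x640x3 uint8, blue, green, red); there is no depth.
- r.calibration(name): a dict with "fx", "fy", "cx", "cy" (pixels), "R" (3x3) and "t" (3): a world point X has camera coordinates R X + t. Camera axes: x right, y down, z forward; pixel columns grow to the right and rows downward; lengths in m; the calibration is good to about 2 mm. A picture is of the moment at which its call begins. calibration takes no time and is no camera call.
- r.finish_job(): hands the job in; it is judged then, once.
The state is a dict: "t": time; "joints": joint angles; "qd": joint speeds; "effort": joint torques, N m; "tcp_pos": TCP position; "orientation": TCP orientation; "ft_force": force on the tool from outside, world axes, zero at the start; "wrist_torque": the same for the moment, N m; "finger_gap": finger opening in m; "gripper_force": force on a finger pad.
Only numpy, scipy, OpenCV 4.12 (cv2) and the standard library are available. Lean on these libraries where they do the work, as an engineer would, in place of code of your own. Each camera call takes 0.05 s, during which the arm holds its last target. There are 200 camera calls.

## Working session

There is one attempt and no reset: what is moved stays moved. The work goes in short steps, Python scripts to look and compute and a shell command to move; the robot and the scene stay as the last step left them, time stands still between calls to the robot, and variables do not carry over. Pictures are saved under pics/ and viewed, at most 10 in all, crops included, and the job is handed in when it is done.

```bash
ls; mkdir -p pics; python3 - <<'E'
from plant import r
import cv2
for n in("top","side"):
    cv2.imwrite(f"pics/{n}0.png",r.grab_frame(n)); c=r.calibration(n); print(n,c)
s=r.get_state();print(s['t'],s['tcp_pos'],s['orientation'],s['finger_gap'])
E
```

```text
pics
top {'fx': 396.09030171719724, 'fy': 396.09030171719724, 'cx': 320.6757901053293, 'cy': 196.55000955619474, 'R': array([[-0.01848536, -0.99944674, -0.0276498 ],
       [-0.99410272,  0.02132799, -0.10632447],
       [ 0.10685536,  0.02552129, -0.99394698]]), 't': array([0.0522223 , 0.58261037, 1.15438748])}
side {'fx': 519.59822054073, 'fy': 519.59822054073, 'cx': 315.9435638709098, 'cy': 203.21960435794173, 'R': array([[ 0.98762572, -0.15682574,  0.00106294],
       [-0.10963989, -0.69528262, -0.7103247 ],
       [ 0.11213624,  0.7014184 , -0.70387335]]), 't': array([-0.58061197,  0.1824749 ,  1.5113026 ])}
0.1 [0.20739603 0.61569515 0.40377074] [-3.13984343e+00 -4.79032576e-05  2.81681994e+00] 0.09169685966382846
```

View pics/top0.png

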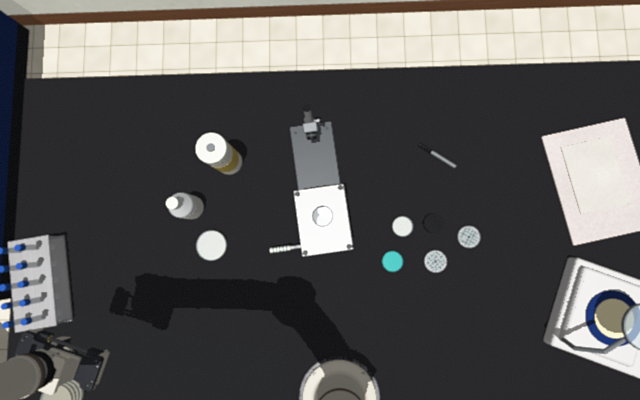

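View pics/side0.png

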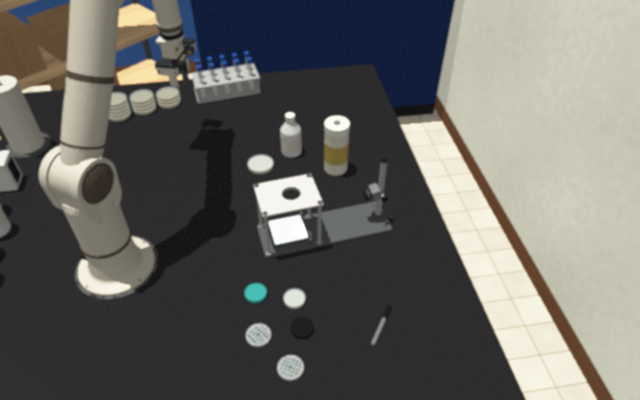

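In the top view the grid-disc candidates are at (469,236) and (435,261). The first is farthest to the robot's right (−y is image right), so it is the target. The dish candidates are clear/white (402,226), black (433,222) and turquoise (392,261), so I take the clear one. The stand's stage is centred near (322,218), the tilt bar is at (285,249) and the camera column at (311,127).

```bash
cat > h.py <<'E'
import numpy as np,cv2
from plant import r
C={n:r.calibration(n) for n in("top","side")}
def ray(n,uv):
    c=C[n];d=c['R'].T@np.array([(uv[0]-c['cx'])/c['fx'],(uv[1]-c['cy'])/c['fy'],1]);return -c['R'].T@c['t'],d
def onz(n,uv,z):
    o,d=ray(n,uv);return o+d*(z-o[2])/d[2]
def tri(a,b):
    A=np.zeros((3,3));v=np.zeros(3)
    for n,p in(("top",a),("side",b)):
        o,d=ray(n,p);d=d/np.linalg.norm(d);P=np.eye(3)-np.outer(d,d);A+=P;v+=P@o
    return np.linalg.solve(A,v)
def proj(n,X):
    c=C[n];p=c['R']@np.array(X)+c['t'];return np.array([c['fx']*p[0]/p[2]+c['cx'],c['fy']*p[1]/p[2]+c['cy']])
def blob(n,img,uv,rad,thr=90):
    """centre of the bright blob's bounding ellipse near uv"""
    g=img.max(2);m=np.zeros_like(g);cv2.circle(m,tuple(map(int,uv)),rad,255,-1)
    m=cv2.morphologyEx(((g>thr)&(m>0)).astype(np.uint8),cv2.MORPH_CLOSE,np.ones((5,5)))
    c=max(cv2.findContours(m,0,2)[0],key=cv2.contourArea);h=cv2.convexHull(c)
    return cv2.fitEllipse(h)
E
python3 - <<'E'
from h import *
T=cv2.imread('pics/top0.png');S=cv2.imread('pics/side0.png')
for nm,a,b,z in(("disc",(469,236),(290,367),.008),("otherdisc",(435,261),(258,334),.008),("dish",(402,226),(294,298),.015)):
    ea=blob("top",T,a,18);eb=blob("side",S,b,20)
    print(nm,np.round(ea[0],1),np.round(ea[1],1),onz("top",ea[0],z).round(4),np.round(eb[0],1),onz("side",eb[0],z).round(4),tri(ea[0],eb[0]).round(4))
a=cv2.resize(T[95:275,260:490],None,fx=3,fy=3,interpolation=2)
cv2.imwrite('pics/ct.png',a)
b=cv2.resize(S[140:390,230:410],None,fx=2.4,fy=2.4,interpolation=2)
cv2.imwrite('pics/cs.png',b)
E
```

```text
disc [468.5 236.4] [22.5 23.1] [ 0.4567 -0.3991  0.008 ] [289.9 367. ] [ 0.4599 -0.3976  0.008 ] [ 0.4583 -0.3985  0.0098]
otherdisc [435.1 261. ] [22.7 23.3] [ 0.3858 -0.2964  0.008 ] [257.9 334.4] [ 0.3892 -0.2946  0.008 ] [ 0.3876 -0.2958  0.0102]
dish [402.2 226. ] [20.7 21.1] [ 0.4914 -0.2015  0.015 ] [294.  297.7] [ 0.4954 -0.2013  0.015 ] [ 0.4934 -0.2015  0.0154]
```

View pics/ct.png

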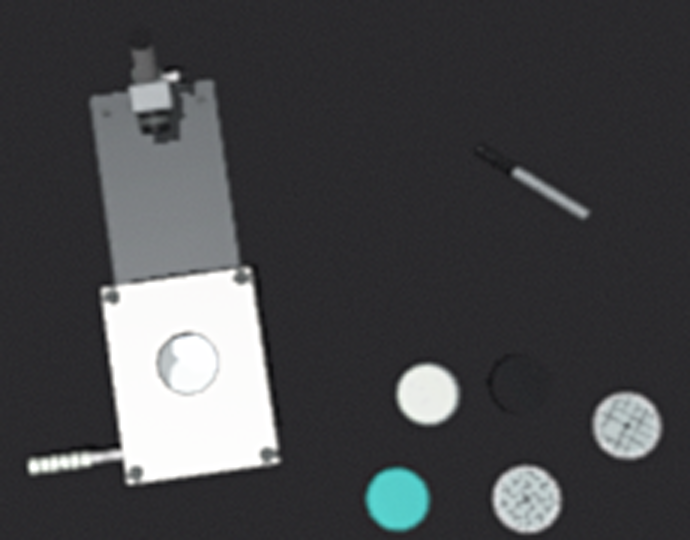

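View pics/cs.png

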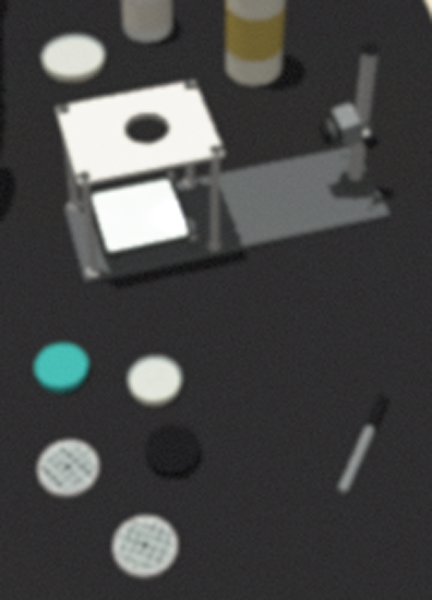

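The crop shows the far-right disc at top (469,236), side (290,367), with a regular square grid and a centre dot, and the clear dish at (402,226). Both targets are confirmed. Next I measure the stand pose and the lens height.

```bash
cat >> h.py <<'E'
def stage(n,img,thr=185,roi=None):
    g=cv2.cvtColor(img,cv2.COLOR_BGR2GRAY);m=(g>thr).astype(np.uint8)
    k=np.zeros_like(m);x0,y0,x1,y1=roi;k[y0:y1,x0:x1]=1;m&=k
    m=cv2.morphologyEx(m,cv2.MORPH_OPEN,np.ones((7,7)));m=cv2.morphologyEx(m,cv2.MORPH_CLOSE,np.ones((5,5)))
    c=max(cv2.findContours(m,0,2)[0],key=cv2.contourArea)
    P=np.array([onz(n,p[0],.18)[:2]*1000 for p in c],np.float32)
    rc=cv2.minAreaRect(P);return rc
E
python3 - <<'E'
from h import *
T=cv2.imread('pics/top0.png');S=cv2.imread('pics/side0.png')
for n,I,roi in(("top",T,(280,170,370,270)),("side",S,(240,165,335,216))):
  for thr in(150,185,205):
    rc=stage(n,I,thr,roi);print(n,thr,rc,cv2.boxPoints(rc).round(0).tolist())
# hole in side: dark blob in stage
g=cv2.cvtColor(S,cv2.COLOR_BGR2GRAY)[183:203,276:306]
c=max(cv2.findContours((g<130).astype(np.uint8),0,2)[0],key=cv2.contourArea);e=cv2.fitEllipse(c);u=np.array(e[0])+[276,183]
print("hole side",u,e[1],onz("side",u,.18))
print("hole top",onz("top",(322.7,216),.18))
E
```

```text
top 150 ((508.2421875, 33.00222396850586), (173.67434692382812, 132.45298767089844), 6.911894798278809) [[414.0, 88.0], [430.0, -43.0], [602.0, -22.0], [586.0, 109.0]]
top 185 ((507.7154846191406, 33.018795013427734), (171.0619354248047, 131.4869384765625), 7.046769142150879) [[415.0, 88.0], [431.0, -43.0], [601.0, -22.0], [585.0, 109.0]]
top 205 ((507.3069763183594, 32.74466323852539), (169.92349243164062, 130.13919067382812), 6.661422252655029) [[415.0, 88.0], [430.0, -42.0], [599.0, -22.0], [584.0, 107.0]]
side 150 ((511.28070068359375, 36.535430908203125), (174.02198791503906, 135.9322509765625), 6.6443281173706055) [[417.0, 94.0], [433.0, -41.0], [606.0, -21.0], [590.0, 114.0]]
side 185 ((511.39984130859375, 36.888858795166016), (171.46115112304688, 131.7986602783203), 6.843591690063477) [[418.0, 92.0], [434.0, -39.0], [604.0, -18.0], [589.0, 113.0]]
side 205 ((511.1048583984375, 36.42913818359375), (169.8644256591797, 129.46392822265625), 6.849451065063477) [[419.0, 91.0], [434.0, -38.0], [603.0, -18.0], [588.0, 111.0]]
hole side [290.6627636  193.21921825] (11.180445671081543, 16.555017471313477) [0.52120253 0.03702847 0.18      ]
hole top [0.51655835 0.03244305 0.18      ]
```

```bash
cat >> h.py <<'E'
from scipy.spatial.transform import Rotation as Ro
Y=np.radians(6.85);O=np.array([.5194,.036,0])
def W(x,y,z): # stand mm -> world m
    return O+Ro.from_euler('z',Y).apply(np.array([x,y,z])/1000)
def go(target,yangle=None):
    s=r.get_state();R=Ro.from_euler('xyz',s['orientation'])
    d=R.inv().apply(np.array(target)-s['tcp_pos'])/.025
    y=R.as_matrix()[:,1];a=np.arctan2(y[1],y[0])
    t=0 if yangle is None else -((yangle-a+np.pi/2)%np.pi-np.pi/2)
    print("t",round(s['t'],2),"tcp",s['tcp_pos'].round(4),"rows tx ty tz",d.round(2),"yang",round(a,3),"turn",round(t,3),"mm",round(25*np.linalg.norm(d)),"ft",s['ft_force'].round(1),"gap",round(s['finger_gap'],4),"q",s['joints'].round(2))
E
python3 - <<'E'
from h import *
for h in range(85,206,20):
    print(h,proj("top",W(225,0,h)).round(1),proj("side",W(225,0,h)).round(1))
print("tri",((tri((311.7,137.7),(368.3,194.2))-O)*1000).round(0), W(225,0,0))
print("bar",W(-70,140,34),proj("top",W(-70,140,34)),proj("side",W(-70,140,34)))
print("black",onz("top",(433,222),.015),"turq",onz("top",(392,261),.015),"big",onz("top",(211,245),.016))
go([.47,.2,.404]);
E
```

```text
85 [311.5 140.3] [363.1 202.2]
105 [311.1 138.5] [363.5 197.5]
125 [310.8 136.7] [363.9 192.7]
145 [310.4 134.9] [364.4 187.8]
165 [310. 133.] [364.9 182.8]
185 [309.6 131. ] [365.3 177.7]
205 [309.2 128.9] [365.8 172.5]
tri [230.  24. 118.] [0.74279391 0.06283585 0.        ]
bar [0.43320181 0.16665172 0.034     ] [278.97947413 247.92501735] [259.71283444 201.6344452 ]
black [ 0.50152984 -0.2938328   0.015     ] turq [ 0.38826944 -0.16735065  0.015     ] big [0.44527907 0.37482141 0.016     ]
t 0.1 tcp [0.2074 0.6157 0.4038] rows tx ty tz [-1.526e+01 -1.241e+01  1.000e-02] yang 1.246 turn 0 mm 492 ft [-0.3 -0.4  0.8] gap 0.0917 q [-0.98  0.5  -0.43  1.55  0.22  1.14 -0.21]
```

```bash
python3 -m creep '[{"tx":-15.2,"ty":-12.4},{"tx":-15.2,"ty":-12.4},{"tx":-15.2,"ty":-12.4},{"tx":-15.2,"ty":-12.4},{"tx":-15.2,"ty":-12.4},{"tx":-15.2,"ty":-12.4},{"tx":-15.2,"ty":-12.4},{"tx":-15.2,"ty":-12.4},{"tx":-15.2,"ty":-12.4},{"tx":-15.2,"ty":-12.4},{"tx":-15.2,"ty":-12.4},{"tx":-15.2,"ty":-12.4},{"tx":-15.2,"ty":-12.4},{"tx":-15.2,"ty":-12.4}]' 0
python3 -c "
from h import *
go([.4583,-.3985,.26])"
```

```text
t 0.1 tcp [0.2074 0.6157 0.4038] rows tx ty tz [-22.46 -35.23   5.81] yang 1.246 turn 0 mm 1055 ft [-0.3 -0.4  0.8] gap 0.0917 q [-0.98  0.5  -0.43  1.55  0.22  1.14 -0.21]$[0]: bad value
```

```bash
python3 -m creep '[{"tx":-1.0,"ty":-0.8,"tz":0,"turn":0}]' 0
```

```text
t: 0.18
tcp_pos: [0.2196, 0.5924, 0.4042]
orientation: [3.14, -0.005, 2.825]
ft_force: [-0.9, 0.7, 0.8]
finger_gap: 0.0923
gripper_force: 0.0
```

```bash
python3 -m creep --help 2>&1 | head -30
```

```text
invalid input: not JSON, or not a number
```

```bash
python3 -m creep '[{"tx":-14.2,"ty":-11.6,"tz":0,"turn":0},{"tx":-14.2,"ty":-11.6,"tz":0,"turn":0},{"tx":-14.2,"ty":-11.6,"tz":0,"turn":0},{"tx":-14.2,"ty":-11.6,"tz":0,"turn":0},{"tx":-14.2,"ty":-11.6,"tz":0,"turn":0},{"tx":-14.2,"ty":-11.6,"tz":0,"turn":0},{"tx":-14.2,"ty":-11.6,"tz":0,"turn":0},{"tx":-14.2,"ty":-11.6,"tz":0,"turn":0},{"tx":-14.2,"ty":-11.6,"tz":0,"turn":0},{"tx":-14.2,"ty":-11.6,"tz":0,"turn":0},{"tx":-14.2,"ty":-11.6,"tz":0,"turn":0},{"tx":-14.2,"ty":-11.6,"tz":0,"turn":0},{"tx":-14.2,"ty":-11.6,"tz":0,"turn":0}]' 0
python3 -c "
from h import *
go([.4583,-.3985,.26])"
```

```text
t: 1.27
tcp_pos: [0.4699, 0.198, 0.4043]
orientation: [-3.141, -0.0, 2.81]
ft_force: [0.2, 0.8, 0.4]
finger_gap: 0.0917
gripper_force: 0.0
t 1.27 tcp [0.4699 0.198  0.4043] rows tx ty tz [ -7.33 -22.71   5.79] yang 1.239 turn 0 mm 614 ft [0.2 0.8 0.4] gap 0.0917 q [-0.24  0.23 -0.24  1.9   0.06  1.02  0.73]
```

```bash
python3 -m creep '[{"tx":-7.3,"ty":-22.7,"tz":0,"turn":0},{"tx":-7.3,"ty":-22.7,"tz":0,"turn":0},{"tx":-7.3,"ty":-22.7,"tz":0,"turn":0},{"tx":-7.3,"ty":-22.7,"tz":0,"turn":0},{"tx":-7.3,"ty":-22.7,"tz":0,"turn":0},{"tx":-7.3,"ty":-22.7,"tz":0,"turn":0},{"tx":-7.3,"ty":-22.7,"tz":0,"turn":0},{"tx":-7.3,"ty":-22.7,"tz":0,"turn":0},{"tx":-7.3,"ty":-22.7,"tz":0,"turn":0},{"tx":-7.3,"ty":-22.7,"tz":0,"turn":0},{"tx":-7.3,"ty":-22.7,"tz":5.8,"turn":0},{"tx":-7.3,"ty":-22.7,"tz":5.8,"turn":0},{"tx":-7.3,"ty":-22.7,"tz":5.8,"turn":0},{"tx":-7.3,"ty":-22.7,"tz":5.8,"turn":0},{"tx":-7.3,"ty":-22.7,"tz":5.8,"turn":0},{"tx":-7.3,"ty":-22.7,"tz":5.8,"turn":0},{"tx":-7.3,"ty":-22.7,"tz":5.8,"turn":0},{"tx":-7.3,"ty":-22.7,"tz":5.8,"turn":0},{"tx":-7.3,"ty":-22.7,"tz":5.8,"turn":0},{"tx":-7.3,"ty":-22.7,"tz":5.8,"turn":0}]' 0
python3 - <<'E'
from h import *
go([.4583,-.3985,.181])
a=r.grab_frame("side");b=r.grab_frame("top")
print(proj("side",[.4583,-.3985,.08]),proj("side",[.4583,-.3985,.004]),proj("top",[.4583,-.3985,.08]))
cv2.imwrite("pics/a1.png",np.hstack([cv2.resize(a[260:400,220:360],None,fx=2.8,fy=2.8),cv2.resize(b[160:300,400:540],None,fx=2.8,fy=2.8)]))
E
```

```text
t: 2.93
tcp_pos: [0.4621, -0.393, 0.2607]
orientation: [3.14, 0.002, 2.82]
ft_force: [0.4, 0.1, -0.4]
finger_gap: 0.0919
gripper_force: 0.0
t 2.93 tcp [ 0.4621 -0.393   0.2607] rows tx ty tz [ 0.08 -0.26  3.19] yang 1.249 turn 0 mm 80 ft [ 0.4  0.1 -0.4] gap 0.0919 q [ 0.58  0.56  0.11  1.79 -0.09  0.8   1.98]
[288.24437814 352.4965571 ] [289.36888309 368.16777736] [477.10195712 235.67555375]
```

View pics/a1.png

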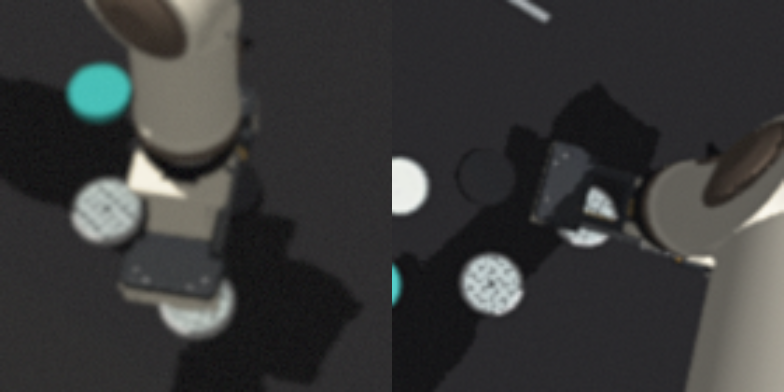

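```bash
python3 -c "
from h import *
for i in range(3): go([.4583,-.3985,.181])
r.grab_frame('top'); go([.4583,-.3985,.181])"
```

```text
t 3.03 tcp [ 0.4618 -0.3935  0.261 ] rows tx ty tz [ 0.07 -0.23  3.2 ] yang 1.249 turn 0 mm 80 ft [ 0.6 -0.2  0.7] gap 0.092 q [ 0.58  0.56  0.11  1.79 -0.09  0.8   1.98]
t 3.03 tcp [ 0.4618 -0.3935  0.261 ] rows tx ty tz [ 0.07 -0.23  3.2 ] yang 1.249 turn 0 mm 80 ft [ 0.6 -0.2  0.7] gap 0.092 q [ 0.58  0.56  0.11  1.79 -0.09  0.8   1.98]
t 3.03 tcp [ 0.4618 -0.3935  0.261 ] rows tx ty tz [ 0.07 -0.23  3.2 ] yang 1.249 turn 0 mm 80 ft [ 0.6 -0.2  0.7] gap 0.092 q [ 0.58  0.56  0.11  1.79 -0.09  0.8   1.98]
t 3.08 tcp [ 0.4615 -0.3939  0.2609] rows tx ty tz [ 0.07 -0.22  3.2 ] yang 1.248 turn 0 mm 80 ft [-0.9  0.4  0.2] gap 0.0919 q [ 0.58  0.56  0.11  1.79 -0.09  0.8   1.98]
```

```bash
python3 -m creep '[{"tx":0.07,"ty":-0.2,"tz":0.8,"turn":0},{"tx":0.07,"ty":-0.2,"tz":1.6,"turn":0},{"tx":0.07,"ty":-0.2,"tz":2.2,"turn":0},{"tx":0.07,"ty":-0.2,"tz":2.6,"turn":0},{"tx":0.07,"ty":-0.2,"tz":2.9,"turn":0},{"tx":0.07,"ty":-0.2,"tz":3.1,"turn":0},{"tx":0.07,"ty":-0.2,"tz":3.2,"turn":0},{"tx":0.07,"ty":-0.2,"tz":3.2,"turn":0},{"tx":0.07,"ty":-0.2,"tz":3.2,"turn":0}]' 0
python3 -c "
from h import *
go([.4583,-.3985,.181])"
```

```text
t: 3.83
tcp_pos: [0.4575, -0.3994, 0.1803]
orientation: [-3.141, 0.001, 2.817]
ft_force: [-0.1, -0.3, -0.3]
finger_gap: 0.0916
gripper_force: 0.0
t 3.83 tcp [ 0.4575 -0.3994  0.1803] rows tx ty tz [-0.02  0.05 -0.03] yang 1.246 turn 0 mm 1 ft [-0.1 -0.3 -0.3] gap 0.0916 q [ 0.6   0.69  0.1   1.8  -0.1   0.66  2.  ]
```

Close on the disc.

```bash
python3 -m creep '[{"tx":0,"ty":0,"tz":0,"turn":0},{"tx":0,"ty":0,"tz":0,"turn":0},{"tx":0,"ty":0,"tz":0,"turn":0},{"tx":0,"ty":0,"tz":0,"turn":0},{"tx":0,"ty":0,"tz":0,"turn":0},{"tx":0,"ty":0,"tz":0,"turn":0},{"tx":0,"ty":0,"tz":0,"turn":0},{"tx":0,"ty":0,"tz":0,"turn":0}]' 1 20
python3 -c "
from h import *
go([.4583,-.3985,.42])"
```

```text
t: 4.5
tcp_pos: [0.4573, -0.3993, 0.1799]
orientation: [3.142, 0.0, 2.817]
ft_force: [-0.8, -0.4, 2.8]
finger_gap: 0.0633
gripper_force: 20.0
t 4.5 tcp [ 0.4573 -0.3993  0.1799] rows tx ty tz [-0.03  0.04 -9.6 ] yang 1.246 turn 0 mm 240 ft [-0.8 -0.4  2.8] gap 0.0633 q [ 0.6   0.69  0.1   1.8  -0.1   0.66  2.  ]
```

```bash
python3 -m creep '[{"tx":0,"ty":0,"tz":-0.4,"turn":0},{"tx":0,"ty":0,"tz":-1.2,"turn":0},{"tx":0,"ty":0,"tz":-2.2,"turn":0},{"tx":0,"ty":0,"tz":-3.4,"turn":0},{"tx":0,"ty":0,"tz":-4.6,"turn":0},{"tx":0,"ty":0,"tz":-5.8,"turn":0},{"tx":0,"ty":0,"tz":-7.0,"turn":0},{"tx":0,"ty":0,"tz":-8.2,"turn":0},{"tx":0,"ty":0,"tz":-9.2,"turn":0},{"tx":0,"ty":0,"tz":-9.6,"turn":0},{"tx":0,"ty":0,"tz":-9.6,"turn":0}]' 1 20
python3 -c "
from h import *
go(W(0,0,420))"
```

```text
t: 5.42
tcp_pos: [0.4577, -0.3999, 0.423]
orientation: [-3.14, 0.006, 2.817]
ft_force: [0.3, 0.2, -1.4]
finger_gap: 0.0633
gripper_force: 20.0
t 5.42 tcp [ 0.4577 -0.3999  0.423 ] rows tx ty tz [ 3.23 17.31  0.07] yang 1.246 turn 0 mm 440 ft [ 0.3  0.2 -1.4] gap 0.0633 q [ 0.57  0.37  0.14  1.66 -0.06  1.1   1.97]
```

```bash
python3 -m creep '[{"tx":0.1,"ty":0.5,"tz":0,"turn":0},{"tx":0.3,"ty":1.6,"tz":0,"turn":0},{"tx":0.5,"ty":2.9,"tz":0,"turn":0},{"tx":0.8,"ty":4.3,"tz":0,"turn":0},{"tx":1.1,"ty":5.7,"tz":0,"turn":0},{"tx":1.3,"ty":7.1,"tz":0,"turn":0},{"tx":1.6,"ty":8.5,"tz":0,"turn":0},{"tx":1.8,"ty":9.9,"tz":0,"turn":0},{"tx":2.1,"ty":11.3,"tz":0,"turn":0},{"tx":2.4,"ty":12.7,"tz":0,"turn":0},{"tx":2.6,"ty":14.1,"tz":0,"turn":0},{"tx":2.9,"ty":15.4,"tz":0,"turn":0},{"tx":3.1,"ty":16.5,"tz":0,"turn":0},{"tx":3.2,"ty":17.1,"tz":0,"turn":0},{"tx":3.2,"ty":17.3,"tz":0,"turn":0},{"tx":3.2,"ty":17.3,"tz":0,"turn":0}]' 1 20
python3 - <<'E'
from h import *
go(W(0,0,381))
a=r.grab_frame("side");b=r.grab_frame("top")
for n in("side","top"): print(n,proj(n,W(0,0,180)),proj(n,W(0,0,248)))
cv2.imwrite("pics/a2.png",np.hstack([cv2.resize(a[110:250,220:360],None,fx=2.8,fy=2.8),cv2.resize(b[150:290,250:390],None,fx=2.8,fy=2.8)]))
E
```

```text
t: 6.75
tcp_pos: [0.5185, 0.0381, 0.4176]
orientation: [-3.141, -0.004, 2.821]
ft_force: [0.5, -0.9, -1.0]
finger_gap: 0.0631
gripper_force: 20.0
t 6.75 tcp [0.5185 0.0381 0.4176] rows tx ty tz [-0.06 -0.07  1.47] yang 1.25 turn 0 mm 37 ft [ 0.5 -0.9 -1. ] gap 0.0631 q [-0.02  0.23 -0.12  1.87  0.03  1.05  1.1 ]
side [290.07387655 193.53595697] [289.22848627 175.53813457]
top [321.3144959  214.93736031] [320.58697481 213.25637609]
```

View pics/a2.png

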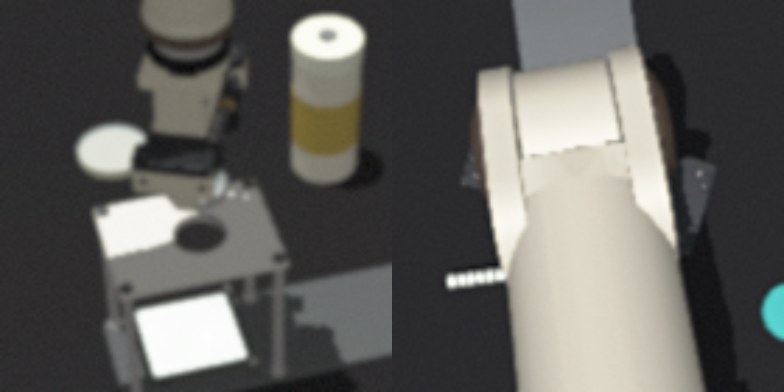

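```bash
python3 -m creep '[{"tx":-0.03,"ty":-0.06,"tz":0.4,"turn":0},{"tx":-0.03,"ty":-0.06,"tz":0.9,"turn":0},{"tx":-0.03,"ty":-0.06,"tz":1.4,"turn":0},{"tx":-0.03,"ty":-0.06,"tz":1.8,"turn":0},{"tx":-0.03,"ty":-0.06,"tz":2.0,"turn":0},{"tx":-0.03,"ty":-0.06,"tz":2.1,"turn":0},{"tx":-0.03,"ty":-0.06,"tz":2.1,"turn":0},{"tx":-0.03,"ty":-0.06,"tz":2.1,"turn":0}]' 1 20
python3 - <<'E'
from h import *
r.grab_frame("side");a=r.grab_frame("side")
go([.5187,.0362,.3600])
cv2.imwrite("pics/a3.png",cv2.resize(a[160:220,250:340],None,fx=8,fy=8,interpolation=2))
print(proj("side",W(0,0,180)),proj("side",W(0,0,192)))
E
```

```text
t: 7.52
tcp_pos: [0.5199, 0.0342, 0.3674]
orientation: [3.141, 0.0, 2.816]
ft_force: [0.8, 0.2, -1.3]
finger_gap: 0.0637
gripper_force: 20.0
t 7.62 tcp [0.52   0.0344 0.3679] rows tx ty tz [0.07 0.05 0.31] yang 1.246 turn 0 mm 8 ft [-0.2  0.9 -1.2] gap 0.0627 q [-0.02  0.29 -0.11  1.92  0.04  0.94  1.09]
[290.07387655 193.53595697] [289.92871871 190.44563862]
```

View pics/a3.png

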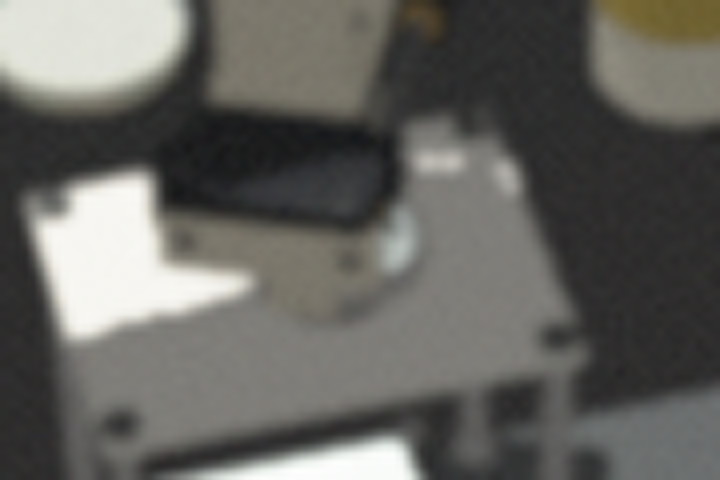

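```bash
python3 -m creep '[{"tx":0.06,"ty":0.05,"tz":0.1,"turn":0},{"tx":0.06,"ty":0.05,"tz":0.2,"turn":0},{"tx":0.06,"ty":0.05,"tz":0.27,"turn":0},{"tx":0.06,"ty":0.05,"tz":0.3,"turn":0},{"tx":0.06,"ty":0.05,"tz":0.32,"turn":0},{"tx":0.06,"ty":0.05,"tz":0.32,"turn":0},{"tx":0.06,"ty":0.05,"tz":0.32,"turn":0}]' 1 20
python3 -c "
from h import *
go([.5187,.0362,.3600])"
```

```text
t: 8.2
tcp_pos: [0.5185, 0.0363, 0.3599]
orientation: [3.141, -0.0, 2.817]
ft_force: [-2.6, 0.8, 5.7]
finger_gap: 0.0631
gripper_force: 20.0
t 8.2 tcp [0.5185 0.0363 0.3599] rows tx ty tz [-0.01 -0.   -0.01] yang 1.246 turn 0 mm 0 ft [-2.6  0.8  5.7] gap 0.0631 q [-0.03  0.29 -0.11  1.93  0.04  0.92  1.09]
```

```bash
python3 -m creep '[{"tx":0,"ty":0,"tz":0,"turn":0},{"tx":0,"ty":0,"tz":0,"turn":0},{"tx":0,"ty":0,"tz":0,"turn":0},{"tx":0,"ty":0,"tz":0,"turn":0},{"tx":0,"ty":0,"tz":-0.2,"turn":0},{"tx":0,"ty":0,"tz":-0.6,"turn":0},{"tx":0,"ty":0,"tz":-1.2,"turn":0},{"tx":0,"ty":0,"tz":-2.0,"turn":0},{"tx":0,"ty":0,"tz":-2.4,"turn":0},{"tx":0,"ty":0,"tz":-2.4,"turn":0}]' 0 20
python3 -c "
from h import *
go([.4934,-.2015,.42],np.radians(45))"
```

```text
t: 9.03
tcp_pos: [0.5197, 0.0363, 0.4225]
orientation: [3.139, 0.005, 2.817]
ft_force: [1.1, 1.3, -0.4]
finger_gap: 0.092
gripper_force: 0.0
t 9.03 tcp [0.5197 0.0363 0.4225] rows tx ty tz [-2.04 -9.35  0.09] yang 1.246 turn 0.461 mm 239 ft [ 1.1  1.3 -0.4] gap 0.092 q [-0.02  0.22 -0.11  1.86  0.03  1.05  1.1 ]
```

```bash
python3 -m creep '[{"tx":-0.2,"ty":-1.0,"tz":0,"turn":0.05},{"tx":-0.5,"ty":-2.2,"tz":0,"turn":0.11},{"tx":-0.8,"ty":-3.6,"tz":0,"turn":0.18},{"tx":-1.1,"ty":-5.0,"tz":0,"turn":0.25},{"tx":-1.4,"ty":-6.4,"tz":0,"turn":0.32},{"tx":-1.7,"ty":-7.8,"tz":0,"turn":0.39},{"tx":-2.0,"ty":-9.0,"tz":0,"turn":0.44},{"tx":-2.0,"ty":-9.3,"tz":0,"turn":0.46},{"tx":-2.0,"ty":-9.3,"tz":0,"turn":0.46},{"tx":-2.0,"ty":-9.3,"tz":0,"turn":0.46}]' 0 20
python3 - <<'E'
from h import *
a=r.grab_frame("side");b=r.grab_frame("top")
go([.4934,-.2015,.183],np.radians(45))
for n,z in(("side",188),("top",188),("side",180),("top",180)): print(n,z,proj(n,W(0,0,z)))
cv2.imwrite("pics/a4.png",np.hstack([cv2.resize(a[165:225,255:315],None,fx=6.5,fy=6.5,interpolation=2),cv2.resize(b[185:245,290:350],None,fx=6.5,fy=6.5,interpolation=2)]))
np.save("a4s.npy",a);np.save("a4t.npy",b)
E
```

```text
t: 9.87
tcp_pos: [0.4917, -0.1996, 0.4186]
orientation: [3.141, -0.001, 2.357]
ft_force: [0.9, 0.5, -0.2]
finger_gap: 0.092
gripper_force: 0.0
t 9.97 tcp [ 0.4923 -0.1981  0.4188] rows tx ty tz [-0.14 -0.07  9.43] yang 0.79 turn 0.004 mm 236 ft [ 0.1 -0.7  1. ] gap 0.0915 q [ 0.25  0.24  0.1   1.85 -0.03  1.05  1.15]
side 188 [289.97729096 191.47971099]
top 188 [321.23389018 214.75111561]
side 180 [290.07387655 193.53595697]
top 180 [321.3144959  214.93736031]
```

View pics/a4.png

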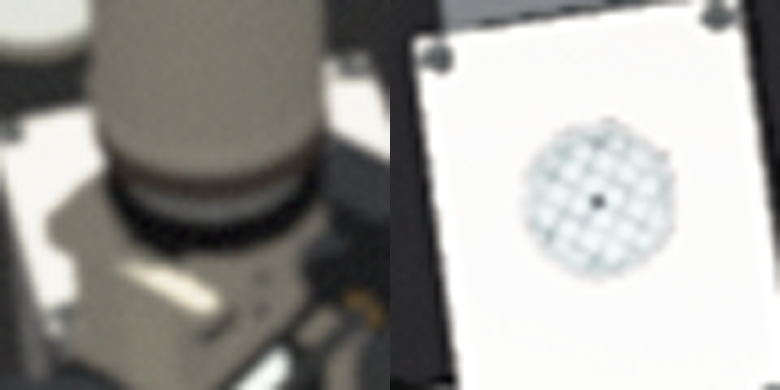

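```bash
python3 - <<'E'
from h import *
b=np.load("a4t.npy");S=b.astype(float)
g=cv2.cvtColor(b,cv2.COLOR_BGR2GRAY)
sub=g[210:221,316:328].astype(int);y,x=np.unravel_index(sub.argmin(),sub.shape);print(x+316,y+210,sub.min())
w=np.clip(150-g[y+208:y+213,x+314:x+319].astype(float),0,None);yy,xx=np.mgrid[y+208:y+213,x+314:x+319]
u=((w*xx).sum()/w.sum(),(w*yy).sum()/w.sum());print(u)
print("dot",onz("top",u,.188)*1000)
for thr in(150,185):
    rc=stage("top",b,thr,(280,170,370,270));print(rc, "origin",np.array(rc[0])+10*np.array([np.cos(Y),np.sin(Y)]))
E
```

```text
322 216 139
(np.float64(321.5217391304348), np.float64(215.8695652173913))
dot [516.4928113   35.30993277 188.        ]
((508.2421875, 33.00222396850586), (173.67434692382812, 132.45298767089844), 6.911894798278809) origin [518.17080553  34.19492846]
((507.7154846191406, 33.018795013427734), (171.0619354248047, 131.4869384765625), 7.046769142150879) origin [517.64410265  34.2114995 ]
```

```bash
python3 -m creep '[{"tx":-0.14,"ty":-0.06,"tz":0.8,"turn":0},{"tx":-0.14,"ty":-0.06,"tz":2.0,"turn":0},{"tx":-0.14,"ty":-0.06,"tz":3.2,"turn":0},{"tx":-0.14,"ty":-0.06,"tz":4.4,"turn":0},{"tx":-0.14,"ty":-0.06,"tz":5.6,"turn":0},{"tx":-0.14,"ty":-0.06,"tz":6.8,"turn":0},{"tx":-0.14,"ty":-0.06,"tz":7.6,"turn":0},{"tx":-0.14,"ty":-0.06,"tz":8.0,"turn":0},{"tx":-0.14,"ty":-0.06,"tz":8.0,"turn":0},{"tx":-0.14,"ty":-0.06,"tz":8.0,"turn":0}]' 0 20
python3 -c "
from h import *
go([.4938,-.2012,.182],np.radians(45))"
```

```text
t: 10.8
tcp_pos: [0.4938, -0.2027, 0.2194]
orientation: [3.141, -0.001, 2.359]
ft_force: [-0.2, -0.7, 0.3]
finger_gap: 0.0913
gripper_force: 0.0
t 10.8 tcp [ 0.4938 -0.2027  0.2194] rows tx ty tz [0.04 0.04 1.5 ] yang 0.788 turn 0.003 mm 37 ft [-0.2 -0.7  0.3] gap 0.0913 q [ 0.28  0.53  0.08  1.98 -0.07  0.64  1.18]
```

```bash
python3 -m creep '[{"tx":0.04,"ty":0.04,"tz":0.5,"turn":0},{"tx":0.04,"ty":0.04,"tz":1.0,"turn":0},{"tx":0.04,"ty":0.04,"tz":1.3,"turn":0},{"tx":0.04,"ty":0.04,"tz":1.5,"turn":0},{"tx":0.04,"ty":0.04,"tz":1.5,"turn":0},{"tx":0.04,"ty":0.04,"tz":1.5,"turn":0}]' 0 15
python3 -m creep '[{"tx":0,"ty":0,"tz":0,"turn":0},{"tx":0,"ty":0,"tz":0,"turn":0},{"tx":0,"ty":0,"tz":0,"turn":0},{"tx":0,"ty":0,"tz":0,"turn":0},{"tx":0,"ty":0,"tz":0,"turn":0},{"tx":0,"ty":0,"tz":0,"turn":0},{"tx":0,"ty":0,"tz":0,"turn":0},{"tx":0,"ty":0,"tz":0,"turn":0},{"tx":0,"ty":0,"tz":0,"turn":0}]' 1 15
python3 -c "
from h import *
go([.4938,-.2012,.422],np.radians(45))"
```

```text
t: 11.3
tcp_pos: [0.4932, -0.2023, 0.1817]
orientation: [-3.141, -0.0, 2.357]
ft_force: [-0.0, -0.0, -0.6]
finger_gap: 0.0917
gripper_force: 0.0
t: 12.05
tcp_pos: [0.4934, -0.2023, 0.1819]
orientation: [3.141, 0.0, 2.357]
ft_force: [0.7, 0.6, 2.6]
finger_gap: 0.0596
gripper_force: 15.0
t 12.05 tcp [ 0.4934 -0.2023  0.1819] rows tx ty tz [ 0.02  0.04 -9.6 ] yang 0.786 turn 0.001 mm 240 ft [0.7 0.6 2.6] gap 0.0596 q [ 0.28  0.59  0.07  1.99 -0.07  0.56  1.19]
```

```bash
python3 -m creep '[{"tx":0,"ty":0,"tz":-0.4,"turn":0},{"tx":0,"ty":0,"tz":-1.2,"turn":0},{"tx":0,"ty":0,"tz":-2.2,"turn":0},{"tx":0,"ty":0,"tz":-3.4,"turn":0},{"tx":0,"ty":0,"tz":-4.6,"turn":0},{"tx":0,"ty":0,"tz":-5.8,"turn":0},{"tx":0,"ty":0,"tz":-7.0,"turn":0},{"tx":0,"ty":0,"tz":-8.2,"turn":0},{"tx":0,"ty":0,"tz":-9.2,"turn":0},{"tx":0,"ty":0,"tz":-9.6,"turn":0},{"tx":0,"ty":0,"tz":-9.6,"turn":0}]' 1 15
python3 -c "
from h import *
go([.5194,.0356,.42])"
```

```text
t: 12.97
tcp_pos: [0.4938, -0.2026, 0.4249]
orientation: [3.139, 0.005, 2.357]
ft_force: [0.1, 0.2, -0.8]
finger_gap: 0.0596
gripper_force: 15.0
t 12.97 tcp [ 0.4938 -0.2026  0.4249] rows tx ty tz [6.01 7.46 0.19] yang 0.786 turn 0 mm 240 ft [ 0.1  0.2 -0.8] gap 0.0596 q [ 0.25  0.24  0.1   1.84 -0.03  1.06  1.15]
```

```bash
python3 -m creep '[{"tx":0.3,"ty":0.4,"tz":0,"turn":0},{"tx":1.0,"ty":1.2,"tz":0,"turn":0},{"tx":1.9,"ty":2.3,"tz":0,"turn":0},{"tx":2.8,"ty":3.5,"tz":0,"turn":0},{"tx":3.7,"ty":4.6,"tz":0,"turn":0},{"tx":4.6,"ty":5.7,"tz":0,"turn":0},{"tx":5.4,"ty":6.7,"tz":0,"turn":0},{"tx":5.8,"ty":7.2,"tz":0,"turn":0},{"tx":6.0,"ty":7.4,"tz":0,"turn":0},{"tx":6.0,"ty":7.4,"tz":0,"turn":0},{"tx":6.0,"ty":7.4,"tz":0,"turn":0}]' 1 15
python3 -c "
from h import *
go([.5194,.0356,.375])"
```

```text
t: 13.88
tcp_pos: [0.5174, 0.0336, 0.4205]
orientation: [-3.139, -0.001, 2.356]
ft_force: [-0.4, -0.5, 0.1]
finger_gap: 0.0597
gripper_force: 15.0
t 13.88 tcp [0.5174 0.0336 0.4205] rows tx ty tz [0.   0.12 1.82] yang 0.786 turn 0 mm 46 ft [-0.4 -0.5  0.1] gap 0.0597 q [-0.07  0.22 -0.05  1.87  0.01  1.05  0.66]
```

```bash
python3 -m creep '[{"tx":0,"ty":0.1,"tz":0.3,"turn":0},{"tx":0,"ty":0.1,"tz":0.8,"turn":0},{"tx":0,"ty":0.1,"tz":1.3,"turn":0},{"tx":0,"ty":0.1,"tz":1.6,"turn":0},{"tx":0,"ty":0.1,"tz":1.8,"turn":0},{"tx":0,"ty":0.1,"tz":1.8,"turn":0},{"tx":0,"ty":0.1,"tz":1.8,"turn":0}]' 1 15
python3 -c "
from h import *
r.grab_frame('top');go([.5194,.0356,.3698])"
```

```text
t: 14.47
tcp_pos: [0.5197, 0.0358, 0.3766]
orientation: [-3.141, -0.0, 2.356]
ft_force: [0.7, -1.1, -0.8]
finger_gap: 0.0597
gripper_force: 15.0
t 14.52 tcp [0.5199 0.036  0.377 ] rows tx ty tz [ 0.   -0.02  0.29] yang 0.785 turn 0 mm 7 ft [-0.3  0.   0.4] gap 0.0592 q [-0.08  0.27 -0.05  1.91  0.02  0.96  0.65]
```

```bash
python3 -m creep '[{"tx":0,"ty":-0.02,"tz":0.1,"turn":0},{"tx":0,"ty":-0.02,"tz":0.18,"turn":0},{"tx":0,"ty":-0.02,"tz":0.24,"turn":0},{"tx":0,"ty":-0.02,"tz":0.28,"turn":0},{"tx":0,"ty":-0.02,"tz":0.29,"turn":0},{"tx":0,"ty":-0.02,"tz":0.29,"turn":0},{"tx":0,"ty":-0.02,"tz":0.29,"turn":0}]' 1 15
python3 -c "
from h import *
go([.5194,.0356,.3698])"
```

```text
t: 15.1
tcp_pos: [0.5193, 0.0361, 0.3699]
orientation: [3.141, 0.0, 2.357]
ft_force: [-3.1, 0.2, 4.5]
finger_gap: 0.0595
gripper_force: 15.0
t 15.1 tcp [0.5193 0.0361 0.3699] rows tx ty tz [-0.02 -0.01  0.  ] yang 0.786 turn 0 mm 0 ft [-3.1  0.2  4.5] gap 0.0595 q [-0.08  0.28 -0.05  1.92  0.02  0.94  0.65]
```

Contact is made, so release and rise.

```bash
python3 -m creep '[{"tx":0,"ty":0,"tz":0,"turn":0},{"tx":0,"ty":0,"tz":0,"turn":0},{"tx":0,"ty":0,"tz":0,"turn":0},{"tx":0,"ty":0,"tz":0,"turn":0},{"tx":0,"ty":0,"tz":-0.2,"turn":0},{"tx":0,"ty":0,"tz":-0.6,"turn":0},{"tx":0,"ty":0,"tz":-1.2,"turn":0},{"tx":0,"ty":0,"tz":-2.0,"turn":0},{"tx":0,"ty":0,"tz":-2.4,"turn":0},{"tx":0,"ty":0,"tz":-2.4,"turn":0}]' 0 15
python3 -c "
from h import *
go(W(-70,140,420),Y);go(W(-70,140,240),Y)"
```

```text
t: 15.93
tcp_pos: [0.5203, 0.0362, 0.4328]
orientation: [3.137, 0.004, 2.357]
ft_force: [1.5, -1.0, 1.1]
finger_gap: 0.0918
gripper_force: 0.0
t 15.93 tcp [0.5203 0.0362 0.4328] rows tx ty tz [6.16 1.23 0.49] yang 0.786 turn 0.666 mm 157 ft [ 1.5 -1.   1.1] gap 0.0918 q [-0.07  0.21 -0.05  1.85  0.01  1.07  0.65]
t 15.93 tcp [0.5203 0.0362 0.4328] rows tx ty tz [6.18 1.2  7.69] yang 0.786 turn 0.666 mm 249 ft [ 1.5 -1.   1.1] gap 0.0918 q [-0.07  0.21 -0.05  1.85  0.01  1.07  0.65]
```

```bash
python3 -m creep '[{"tx":0.6,"ty":0.1,"tz":0,"turn":0.08},{"tx":1.7,"ty":0.3,"tz":0,"turn":0.18},{"tx":3.0,"ty":0.6,"tz":0,"turn":0.28},{"tx":4.2,"ty":0.8,"tz":0,"turn":0.38},{"tx":5.2,"ty":1.0,"tz":0,"turn":0.48},{"tx":5.9,"ty":1.2,"tz":0.2,"turn":0.58},{"tx":6.2,"ty":1.2,"tz":0.5,"turn":0.65},{"tx":6.2,"ty":1.2,"tz":0.5,"turn":0.67},{"tx":6.2,"ty":1.2,"tz":0.5,"turn":0.67},{"tx":6.2,"ty":1.2,"tz":0.5,"turn":0.67}]' 0 15
python3 - <<'E'
from h import *
go(W(-70,140,194),Y)
a=r.grab_frame("side");b=r.grab_frame("top")
print(proj("side",W(0,0,203)),proj("top",W(0,0,203)),proj("side",W(-70,140,34)),proj("top",W(-70,140,34)))
np.save("s.npy",a);np.save("t.npy",b)
cv2.imwrite("pics/a5.png",np.hstack([cv2.resize(a[150:250,230:330],None,fx=4,fy=4,interpolation=2),cv2.resize(b[180:280,260:360],None,fx=4,fy=4,interpolation=2)]))
E
```

```text
t: 16.77
tcp_pos: [0.4313, 0.166, 0.417]
orientation: [3.142, 0.0, 1.688]
ft_force: [-0.9, -0.3, -0.4]
finger_gap: 0.0918
gripper_force: 0.0
t 16.77 tcp [0.4313 0.166  0.417 ] rows tx ty tz [0.02 0.08 8.92] yang 0.117 turn -0.003 mm 223 ft [-0.9 -0.3 -0.4] gap 0.0918 q [-0.32  0.12 -0.11  2.    0.02  1.02 -0.32]
[289.79417369 187.58126062] [321.0793303  214.39399509] [259.71283444 201.6344452 ] [278.97947413 247.92501735]
```

View pics/a5.png

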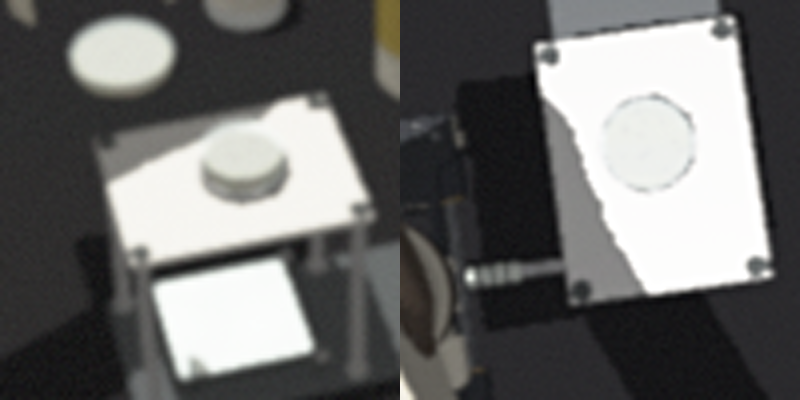

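The top view shows the dish centred on the disc (centre ≈(321.6,215.4), expected (321.4,215.5)), and the side view shows it standing flat. Next is the bar.

```bash
python3 -m creep '[{"tx":0,"ty":0.08,"tz":0.8,"turn":0},{"tx":0,"ty":0.08,"tz":2.0,"turn":0},{"tx":0,"ty":0.08,"tz":3.2,"turn":0},{"tx":0,"ty":0.08,"tz":4.4,"turn":0},{"tx":0,"ty":0.08,"tz":5.6,"turn":0},{"tx":0,"ty":0.08,"tz":6.6,"turn":0},{"tx":0,"ty":0.08,"tz":7.4,"turn":0},{"tx":0,"ty":0.08,"tz":8.1,"turn":0},{"tx":0,"ty":0.08,"tz":8.6,"turn":0},{"tx":0,"ty":0.08,"tz":8.9,"turn":0},{"tx":0,"ty":0.08,"tz":8.9,"turn":0},{"tx":0,"ty":0.08,"tz":8.9,"turn":0}]' 0 15
python3 - <<'E'
from h import *
go(W(-70,140,193),Y)
E
```

```text
t: 17.87
tcp_pos: [0.4332, 0.1667, 0.1945]
orientation: [-3.141, 0.0, 1.686]
ft_force: [0.6, 0.4, 0.1]
finger_gap: 0.0923
gripper_force: 0.0
t 17.87 tcp [0.4332 0.1667 0.1945] rows tx ty tz [-0.    0.    0.06] yang 0.116 turn -0.004 mm 2 ft [0.6 0.4 0.1] gap 0.0923 q [-0.35  0.49 -0.09  2.15  0.08  0.51 -0.39]
```

```bash
python3 -m creep '[{"tx":0,"ty":0,"tz":0,"turn":0},{"tx":0,"ty":0,"tz":0,"turn":0},{"tx":0,"ty":0,"tz":0,"turn":0},{"tx":0,"ty":0,"tz":0,"turn":0},{"tx":0,"ty":0,"tz":0,"turn":0},{"tx":0,"ty":0,"tz":0,"turn":0},{"tx":0,"ty":0,"tz":0,"turn":0},{"tx":0,"ty":0,"tz":0,"turn":0},{"tx":0,"ty":0,"tz":0,"turn":0},{"tx":0,"ty":0,"tz":0,"turn":0}]' 1 6
python3 - <<'E'
from h import *
go(W(-70,140,193),Y)
for t in np.append(np.arange(.08,.68,.08),.68):
    d=W(40-110*np.cos(t),140,34+110*np.sin(t))-W(-70,140,34)
    print(round(t,2),"ty (stand x)",round(110*(1-np.cos(t))/25,2),"tz",round(-110*np.sin(t)/25,2))
E
```

```text
t: 18.7
tcp_pos: [0.4327, 0.167, 0.1944]
orientation: [-3.141, -0.0, 1.687]
ft_force: [0.3, 0.1, 0.7]
finger_gap: 0.0297
gripper_force: 0.0
t 18.7 tcp [0.4327 0.167  0.1944] rows tx ty tz [-0.02  0.02  0.06] yang 0.116 turn -0.004 mm 2 ft [0.3 0.1 0.7] gap 0.0297 q [-0.35  0.49 -0.09  2.15  0.08  0.5  -0.39]
0.08 ty (stand x) 0.01 tz -0.35
0.16 ty (stand x) 0.06 tz -0.7
0.24 ty (stand x) 0.13 tz -1.05
0.32 ty (stand x) 0.22 tz -1.38
0.4 ty (stand x) 0.35 tz -1.71
0.48 ty (stand x) 0.5 tz -2.03
0.56 ty (stand x) 0.67 tz -2.34
0.64 ty (stand x) 0.87 tz -2.63
0.68 ty (stand x) 0.98 tz -2.77
```

```bash
python3 -m creep '[{"tx":0,"ty":0,"tz":0,"turn":0},{"tx":0,"ty":0,"tz":0,"turn":0},{"tx":0,"ty":0,"tz":0,"turn":0},{"tx":0,"ty":0,"tz":0,"turn":0},{"tx":0,"ty":0,"tz":0,"turn":0},{"tx":0,"ty":0,"tz":0,"turn":0}]' 1 6
python3 -m creep '[{"tx":0,"ty":0,"tz":0,"turn":0},{"tx":0,"ty":0,"tz":0,"turn":0},{"tx":0,"ty":0,"tz":0,"turn":0}]' 1 12
```

```text
t: 19.2
tcp_pos: [0.4331, 0.1671, 0.1945]
orientation: [3.141, -0.0, 1.687]
ft_force: [3.1, -0.0, -2.4]
finger_gap: 0.0137
gripper_force: 6.0
t: 19.45
tcp_pos: [0.4331, 0.1671, 0.1946]
orientation: [3.141, -0.0, 1.687]
ft_force: [3.3, -0.0, -1.6]
finger_gap: 0.0132
gripper_force: 12.0
```

```bash
python3 -m creep '[{"tx":0,"ty":0,"tz":-0.1,"turn":0},{"tx":0,"ty":0.01,"tz":-0.25,"turn":0},{"tx":0,"ty":0.02,"tz":-0.42,"turn":0},{"tx":0,"ty":0.04,"tz":-0.6,"turn":0},{"tx":0,"ty":0.07,"tz":-0.78,"turn":0},{"tx":0,"ty":0.11,"tz":-0.96,"turn":0},{"tx":0,"ty":0.15,"tz":-1.14,"turn":0},{"tx":0,"ty":0.2,"tz":-1.32,"turn":0},{"tx":0,"ty":0.26,"tz":-1.5,"turn":0},{"tx":0,"ty":0.34,"tz":-1.68,"turn":0},{"tx":0,"ty":0.41,"tz":-1.86,"turn":0},{"tx":0,"ty":0.5,"tz":-2.03,"turn":0},{"tx":0,"ty":0.58,"tz":-2.18,"turn":0},{"tx":0,"ty":0.67,"tz":-2.34,"turn":0},{"tx":0,"ty":0.76,"tz":-2.48,"turn":0},{"tx":0,"ty":0.85,"tz":-2.6,"turn":0},{"tx":0,"ty":0.92,"tz":-2.7,"turn":0},{"tx":0,"ty":0.98,"tz":-2.77,"turn":0},{"tx":0,"ty":0.98,"tz":-2.77,"turn":0},{"tx":0,"ty":0.98,"tz":-2.77,"turn":0}]' 1 12
python3 - <<'E'
from h import *
r.grab_frame("top");r.grab_frame("side");b=r.grab_frame("top");a=r.grab_frame("side")
go(W(40-110*np.cos(.68),140,159+34+110*np.sin(.68)))
s=r.get_state();print(s['gripper_force'],np.abs(s['qd']).max())
p=Ro.from_euler('xyz',s['orientation']).apply([0,0,.159])+s['tcp_pos']-O;p=Ro.from_euler('z',-Y).apply(p)*1000;print("grasp in stand",p,"t",np.arctan2(p[2]-34,40-p[0]),np.hypot(p[2]-34,40-p[0]))
for h in(105,120,135): print(h,proj("side",W(225,0,h)),proj("top",W(225,0,h)))
cv2.imwrite("pics/a6.png",np.hstack([cv2.resize(a[150:250,230:400],None,fx=3,fy=3,interpolation=2),cv2.resize(b[180:280,260:355],None,fx=3,fy=3,interpolation=2)]))
E
```

```text
t: 21.12
tcp_pos: [0.4575, 0.1699, 0.2639]
orientation: [3.14, -0.0, 1.687]
ft_force: [7.4, 1.4, -8.9]
finger_gap: 0.0135
gripper_force: 12.0
t 21.32 tcp [0.4574 0.1699 0.2639] rows tx ty tz [-0.01  0.    0.07] yang 0.116 turn 0 mm 2 ft [ 7.2  0.4 -7.7] gap 0.0132 q [-0.33  0.39 -0.1   2.07  0.06  0.68 -0.35]
11.99097990989685 0.0025388292313695843
grasp in stand [-45.31932168 140.43426276 104.89005453] t 0.6932882192938377 110.92694209817346
105 [363.5106419  197.49561935] [311.14550419 138.54528398]
120 [363.83910704 193.89462588] [310.87100437 137.20442704]
135 [364.17206538 190.24437294] [310.58907147 135.82726157]
```

View pics/a6.png

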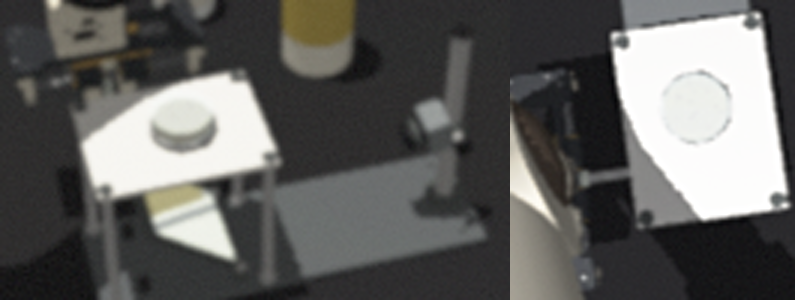

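```bash
python3 -m creep '[{"tx":0,"ty":0.02,"tz":0.02,"turn":0},{"tx":0,"ty":0.02,"tz":0.03,"turn":0},{"tx":0,"ty":0.02,"tz":0.03,"turn":0},{"tx":0,"ty":0.02,"tz":0.03,"turn":0},{"tx":0,"ty":0.02,"tz":0.03,"turn":0},{"tx":0,"ty":0.02,"tz":0.03,"turn":0},{"tx":0,"ty":0.02,"tz":0.03,"turn":0},{"tx":0,"ty":0.02,"tz":0.03,"turn":0}]' 1 15
python3 - <<'E'
from h import *
s=r.get_state();print(s['gripper_force'],np.abs(s['qd']).max(),s['ft_force'])
p=Ro.from_euler('xyz',s['orientation']).apply([0,0,.159])+s['tcp_pos']-O;p=Ro.from_euler('z',-Y).apply(p)*1000;print("t",np.arctan2(p[2]-34,40-p[0]),np.hypot(p[2]-34,40-p[0]))
# mirror tilt check: edge near bar side view, mirror's face upper edge is occluded; compare pad/bar height via side picture tone only
E
```

```text
t: 21.98
tcp_pos: [0.4572, 0.17, 0.2629]
orientation: [-3.141, 0.0, 1.687]
ft_force: [0.9, 1.1, -1.5]
finger_gap: 0.0131
gripper_force: 15.0
14.990595281124115 0.0019721716808769486 [ 0.94924921  1.12348426 -1.45913237]
t 0.6825838350633248 110.7745760751793
```

The mirror is at about 0.68 rad, with little strain at the wrist, and still. I'm handing in.

```bash
python3 -c "
from plant import r
print(r.finish_job())"
```

```text
the job is handed in; nothing more can be done
None
```

The job is handed in: the grid glass sits about 2 mm off the opening's centre, the dish stands within about 1 mm of the glass's centre, and the gripper holds the mirror still by its tilt bar at about 0.68 rad; no verdict was returned.

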